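Turn up the marked flat of a hex bar for the microscope

ROBOT

A 7-joint arm with a two-finger parallel gripper is mounted at the origin on the work surface. World frame = base frame: x ahead of the robot, y to its left, z up, the work surface at z = 0. Lengths are in m, angles in rad, forces in N, time in s.
With the tool pointing down it reaches from about 0.425 to 0.925 m from the base axis. Payload 6.8 kg.
Tool frame: the origin (TCP) lies on the front face of the gripper's body, between the roots of the fingers; the fingertips stand 73 mm ahead of it and the grasp point (between the pads) lies 54 mm ahead of it; z points along the fingers, y is the direction in which the jaws open and shut (so a half turn about z gives the same grasp; the last joint's range is limited). The gripper opens to 85 mm and grips with 20 to 120 N. Pads are 22 mm wide; open, the fingers measure 114 mm over their backs; the gripper's body (76 mm by 85 mm) begins 54 mm behind the grasp point. The pads swing forward as they close: fully open they stand 13 mm farther back than shut.
Start: joints at [1.009, 0.477, 0.022, 1.555, -0.011, 1.109, -0.083], TCP at [0.296, -0.607, 0.304] pointing down, gripper open.
Joint ranges: [-2.96, 2.96], [-0.34, 2.1], [-1.41, 1.46], [0.24, 2.44], [-1.37, 4.51], [0.17, 1.92], [-2.96, 2.96]. Speed limits (rad/s): [2.39, 2.39, 3.14, 3.14, 3.14, 3.14, 3.14].

INTERFACE

Orientations are given as a rotation vector (axis times angle).
In Python, from bench import * gives the robot as it stands.
- The arm moves only by the tool jog_arm, never from a script. Its argument "plan" is a list of rows, each a list of 2 entries, a list of its own where there are three numbers: the shift along the world's x, y, z in cm, then the turn about the world's z in rad. In form: [[[tx, ty, tz], twist], ...]. A call has 1 to 12 rows; each row shifts and turns the commanded pose from where the row before left it; what a row does not reach is not made up. A row lasts 1/10 s, in which the tool goes at most 50 mm and 8.59 degrees, less where a joint would pass 70% of its speed; a pose out of reach is approached as far as the arm can. A call is refused whole if a number of a shift passes 5 or a number of a turn 0.15, either way. A call with a gripper value outside its range is refused whole. "hand" is the finger opening in cm, from 0 to 8.54, set as the call begins (left out, the last holds). The fingers move at their own pace and stop on an object; "grip_force" is the grip in N (left out, the last holds). Time passes only in rows, so rows that do not move let the fingers close. It gives the time, the measured TCP pose, the force and the opening at its end, in the units of the state.
- get_obs(): the state, without advancing time (a new reading comes with each control period).
- grab_frame(name): name is "scene" or "side" or "wrist"; returns the picture (400x640x3 uint8, red, green, blue); there is no depth.
- get_calibration(name): a dict with "intrinsics" (3x3 intrinsics, pixels), "xyz" and "orientation" of the camera in the world. Camera axes: x right, y down, z forward; pixel columns grow to the right and rows downward; lengths in m; the calibration is good to about 2 mm. A picture is of the moment at which its call begins: read the wrist's pose just before it. get_calibration takes no time and is no camera call; for the wrist camera it gives the pose at the moment of the call.
- hand_in(): hands the job in, once; it reports no verdict.
The state is a dict: "clock": time; "joints": joint angles; "qvel": joint speeds; "tau": joint torques, N m; "tcp_pos": TCP position; "orientation": TCP orientation; "contact_force": force on the tool from outside, world axes, zero at the start; "moment": the same for the moment, N m; "grip_width": finger opening in m.
Only numpy, scipy, OpenCV 4.12 (cv2) and the standard library are available. Lean on these libraries where they do the work, as an engineer would, in place of code of your own. Each camera call takes 0.05 s, during which the arm holds its last target. There are 200 camera calls.

TASK

The red-marked flat of the hexagonal bar is to be examined on the stage plate. Lift the blue upper tray with its two specimens off the grey lower tray and set it down on the green mat, take the bar out and lay it on the black stage plate just as it lay, without turning it in the air; then roll it over on the plate one flat at a time, letting it settle on each, until the red flat is on top and the bar's middle is over the white disc. Finally put the blue tray back on the grey one, seated all round, and keep the specimens in it and the glassware and bottles undisturbed.

Things in the scene. Friction and masses are not known exactly. Their poses are not given: they have to be found in the camera images.
- bar: Loose aluminium hex bar, 38 mm across flats (44 corners), 90 long, 0.3 kg; flats 21.9 wide (= shift per flat rolled). Origin at its centre, 19 mm above the flat it lies on. x: long axis. z: outward normal of the marked flat: red stripe along it; red patch beside it on both ends. Starts flat in the grey tray, any heading, red flat 120 deg (two flats) from the top, to either side.
- tub: Loose grey lower tray, an open square tub 156 x 156 mm outside (162 over the rim lip), 148 x 148 mm inside, 52 mm high, floor 4 mm thick, about 0.45 kg, standing on the bench. Origin at the centre of its underside; z up; sides along x and y.
- tray: Loose blue upper tray, 156 x 156 x 40 mm, 0.22 kg empty, divider along its x. Origin: centre of the underside, z up. Its foot (130 mm square for the lowest 4 mm, then 136 up to 8 mm) drops into the grey tray with 6 mm play a side until its body rests on the rim: seated, its origin is 44 mm above the grey tray's. Inner floor 11 mm above its origin. Any quarter turn fits.
- tray_grip (a point): Middle of the upper tray's white handle bar, 67 mm above the tray's underside, 27 mm above its walls. The bar is 96 mm long along the tray's x, 14 mm wide and 14 mm high, and stands open underneath (posts 80 mm apart).
- mount_a: Black resin-mounted specimen puck, 40 mm diameter, 22 mm high, 45 g, standing loose in one compartment of the blue tray. Origin at the centre of its underside.
- mount_b: Amber resin-mounted specimen puck, 40 mm diameter, 22 mm high, 45 g, standing loose in the other compartment. Origin at the centre of its underside.
- plate: Fixed black rubber-faced stage plate, 160 (x) x 190 (y) x 12 mm, with a flush white disc of 94 mm diameter at its centre. Origin at the centre of its underside on the bench; top face 12 mm up.
- mat: Fixed green bench mat, 190 x 190 x 3 mm, clear of things. Origin at the centre of its underside.
- beaker: Glass beaker, 72 mm diameter, 90 mm high, standing beyond the work; not to be disturbed. Origin at the centre of its underside.
- duster: White and blue air-duster can with red nozzle, 56 mm diameter, 139 mm high, standing beyond the work; not to be disturbed. Origin at the centre of its underside.
- wash: White wash bottle with red spout, 56 mm diameter, 128 mm high, standing beyond the work; not to be disturbed. Origin at the centre of its underside.
Mind the look-alikes: they are no part of the job. Of the things like the plate, leave any that is orange; of the rest the larger one is meant. There is more than one size of the tub; the job needs the larger.

How it is judged:
By the outcome, as a careful person would: the job done as asked, in the order asked, and still so for the second after the job is handed in, with the robot touching nothing.
It also fails if it takes over 72 s, if anything falls off the work surface, if the arm or the gripper's body presses on something with over 40 N, if the wrist force passes 120 N, or if a joint passes its speed limit or range.

## Working session

There is one attempt and no reset: what is moved stays moved. The work goes in short steps, Python scripts to look and compute and a tool call to move; the robot and the scene stay as the last step left them, time stands still between calls to the robot, and variables do not carry over. Pictures are saved under pics/ and viewed, about 8 in all and at most 12, crops included, and the job is handed in when it is done.

Besides the shell and the picture viewer there is one more tool, called after ">>>" as a command line: name --argument value ..., lists and objects as JSON in quotes. jog_arm: Moves the arm, as the interface text tells. Its arguments: {"type":"object","properties":{"plan":{"type":"array","items":{"type":"array"}},"hand":{"type":"number"},"grip_force":{"type":"number"}},"required":["plan"]}

```bash
mkdir -p pics; cat > h.py <<'E'
from bench import *
import numpy as np, cv2
from scipy.spatial.transform import Rotation as R
def cal(n):
    c=get_calibration(n); o=np.array(c["orientation"],float)
    M=o if o.shape==(3,3) else R.from_rotvec(o).as_matrix()
    return np.array(c["intrinsics"]),np.array(c["xyz"]),M
def ray(C,uv,z):
    K,p,M=C; uv=np.atleast_2d(np.array(uv,float))
    d=(M@np.linalg.inv(K)@np.c_[uv,np.ones(len(uv))].T).T
    return p+d*((z-p[2])/d[:,2])[:,None]
def proj(C,X):
    K,p,M=C; q=(K@M.T@(np.atleast_2d(X)-p).T).T
    return q[:,:2]/q[:,2:]
def snap(n,f):
    C=cal(n); im=np.array(grab_frame(n))[:,:,::-1].copy(); cv2.imwrite("pics/"+f,im); np.savez("pics/"+f[:-4],K=C[0],p=C[1],M=C[2]); return C,im
def load(f):
    d=np.load("pics/"+f[:-4]+".npz"); return (d["K"],d["p"],d["M"]),cv2.imread("pics/"+f)
E
python3 - <<'E'
from h import *
o=get_obs();print({k:np.round(v,3) for k,v in o.items()})
C1,a=snap("scene","a.png");C2,b=snap("side","b.png");C3,c=snap("wrist","c.png")
for C in(C1,C2,C3):print(np.round(C[0],1).tolist(),C[1].round(3),C[2].round(3).tolist())
cv2.imwrite("pics/all.png",np.vstack([cv2.resize(np.hstack([b,c]),(800,250)),cv2.resize(a,(560,350))[:, :] if 0 else cv2.copyMakeBorder(cv2.resize(a,(560,350)),0,0,0,240,0)]))
E
```

```text
{'clock': np.float64(0.0), 'joints': array([ 1.009,  0.478,  0.022,  1.556, -0.012,  1.109, -0.083]), 'qvel': array([-0.   ,  0.001,  0.001, -0.   , -0.002, -0.   , -0.001]), 'tau': array([-1.0000e-03, -5.9646e+01,  1.6070e+00, -2.8120e+01,  1.2000e-02,
        9.0000e-03, -0.0000e+00]), 'tcp_pos': array([ 0.296, -0.606,  0.303]), 'orientation': array([-3.059e+00, -7.060e-01,  1.000e-03]), 'contact_force': array([0.393, 0.497, 0.264]), 'moment': array([ 0.019, -0.04 ,  0.024]), 'grip_width': np.float64(0.086)}
[[376.7, 0.0, 316.7], [0.0, 376.7, 192.0], [0.0, 0.0, 1.0]] [ 1.038 -0.57   0.92 ] [[0.688, 0.574, -0.445], [0.726, -0.544, 0.421], [-0.0, -0.612, -0.791]]
[[515.6, 0.0, 321.8], [0.0, 515.6, 197.6], [0.0, 0.0, 1.0]] [-0.068  0.595  1.013] [[-0.746, -0.466, 0.476], [-0.666, 0.517, -0.538], [0.004, -0.718, -0.696]]
[[298.9, 0.0, 319.0], [0.0, 298.9, 198.1], [0.0, 0.0, 1.0]] [ 0.367 -0.571  0.373] [[0.438, -0.855, -0.278], [-0.899, -0.417, -0.135], [-0.001, 0.309, -0.951]]
```

View pics/a.png

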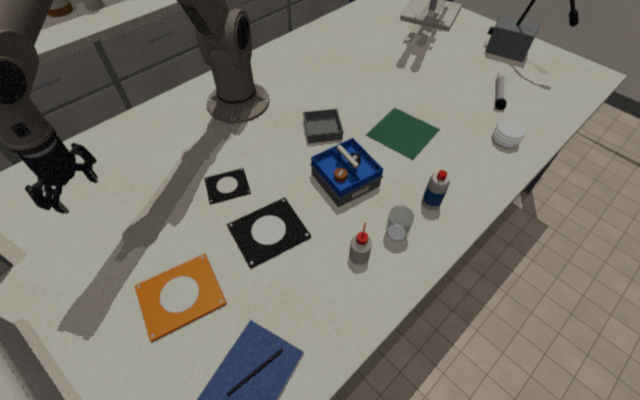

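View pics/b.png

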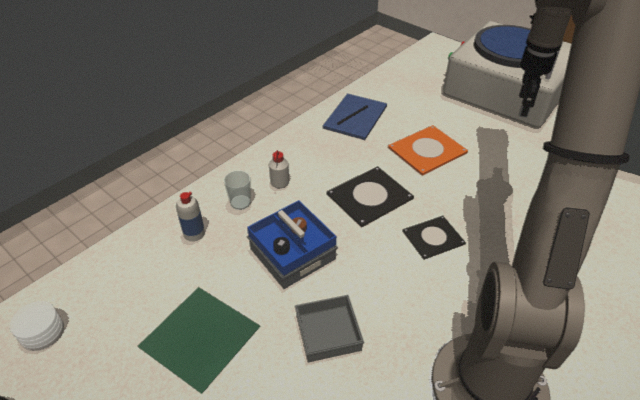

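The scene view shows the blue tray and its white handle at (347,155), the mat at (403,133), the large black plate at (268,231), and the bottles and beaker at (437,190), (400,222) and (361,248). In the side view the same things are at (291,223), (199,338), (370,194), (191,215), (238,190) and (279,170).

```bash
cat > m.py <<'E'
from h import *
for f,roi in(("a.png",dict(mat=(360,100,445,165),plate=(220,195,318,270),tray=(300,130,390,205))),("b.png",dict(mat=(130,280,270,395),plate=(320,160,420,228),tray=(240,195,345,290)))):
    C,im=load(f);hsv=cv2.cvtColor(im,cv2.COLOR_BGR2HSV)
    for n,(x0,y0,x1,y1) in roi.items():
        m=np.zeros(im.shape[:2],np.uint8);s=np.s_[y0:y1,x0:x1];h=hsv[s]
        if n=="mat":k=(abs(h[...,0].astype(int)-70)<25)&(h[...,1]>90)
        elif n=="plate":k=h[...,2]<70
        else:k=(abs(h[...,0].astype(int)-112)<12)&(h[...,1]>130)
        m[s]=k*255
        c=max(cv2.findContours(m,0,2)[0],key=cv2.contourArea)[:,0]
        z={"mat":.003,"plate":.012,"tray":.084}[n]
        X=ray(C,c,z)[:,:2]*1000
        r=cv2.minAreaRect(X.astype(np.float32));print(f,n,np.round(r[0]),np.round(r[1]),round(r[2],1))
        if n=="tray":
            m[:]=0; m[s]=((h[...,1]<90)&(h[...,2]>130))*255; m2=np.zeros_like(m);cv2.drawContours(m2,[c],-1,255,-1);m&=m2
            c=max(cv2.findContours(m,0,2)[0],key=cv2.contourArea)[:,0]
            r=cv2.minAreaRect((ray(C,c,.115)[:,:2]*1000).astype(np.float32));print(f,"handle",np.round(r[0]),np.round(r[1]),round(r[2],1))
a,b=load("a.png")[0],load("b.png")[0]
for n,u,v in(("duster",(434,205),(194,238)),("beaker",(397,237),(239,206)),("wash",(360,262),(279,186))):
    print(n,ray(a,u,0)[0].round(3),ray(b,v,0)[0].round(3))
E
python3 m.py
```

```text
a.png mat [537. 321.] [182. 180.] 7.9
a.png plate [ 533. -281.] [187. 161.] 77.6
a.png tray [556.   6.] [168. 170.] 79.3
a.png handle [580. -45.] [ 4. 14.] 17.9
b.png mat [509. 357.] [26.  8.] 87.9
b.png plate [ 525. -277.] [191. 161.] 77.8
b.png tray [535.  19.] [156. 171.] 79.2
b.png handle [519.  74.] [ 9. 13.] 17.8
duster [0.8   0.142 0.   ] [0.772 0.148 0.   ]
beaker [ 0.794 -0.026 -0.   ] [ 0.774 -0.009  0.   ]
wash [ 0.775 -0.16  -0.   ] [ 0.749 -0.141  0.   ]
```

```bash
python3 - <<'E'
from h import *
a,b=load("a.png")[0],load("b.png")[0]
for C,e in((a,[(337,147),(357,165)]),(b,[(279,212),(304,234)])):
    X=ray(C,e,.115);print(X.round(3).tolist(),X.mean(0).round(3),np.degrees(np.arctan2(*(X[1]-X[0])[1::-1])))
o=get_obs();print(R.from_rotvec(o["orientation"]).as_matrix().round(3))
E
```

```text
[[0.504, 0.019, 0.115], [0.594, 0.009, 0.115]] [0.549 0.014 0.115] -6.050894630339151
[[0.59, 0.008, 0.115], [0.496, 0.02, 0.115]] [0.543 0.014 0.115] 172.9667002983522
[[ 0.899  0.438 -0.001]
 [ 0.438 -0.899  0.001]
 [-0.    -0.001 -1.   ]]
```

>>> jog_arm --plan '[[[1.78, 4.43, 0.26], -0.044], [[1.78, 4.43, 0.26], -0.044], [[1.78, 4.43, 0.26], -0.044], [[1.78, 4.43, 0.26], -0.044], [[1.78, 4.43, 0.26], -0.044], [[1.78, 4.43, 0.26], -0.044], [[1.78, 4.43, 0.26], -0.044], [[1.78, 4.43, 0.26], -0.044], [[1.78, 4.43, 0.26], -0.044], [[1.78, 4.43, 0.26], -0.044], [[1.78, 4.43, 0.26], -0.044], [[1.78, 4.43, 0.26], -0.044]]' --hand 6

```text
clock: 1.35
tcp_pos: [0.5097, -0.0733, 0.3352]
orientation: [3.139, -0.12, 0.0]
contact_force: [1.4, -0.3, -0.1]
grip_width: 0.06
```

>>> jog_arm --plan '[[[1.78, 4.43, 0.26], -0.044], [[1.78, 4.43, 0.26], -0.044], [[0, 0, 0], 0], [[0, 0, 0], 0], [[0, 0, 0], 0]]'

```text
clock: 1.85
tcp_pos: [0.5447, 0.0121, 0.3399]
orientation: [3.13, -0.257, -0.002]
contact_force: [0.3, -0.1, -0.3]
grip_width: 0.06
```

```bash
python3 - <<'E'
from h import *
C,im=snap("wrist","w1.png");hsv=cv2.cvtColor(im,cv2.COLOR_BGR2HSV)
m=((hsv[...,1]<70)&(hsv[...,2]>120)).astype(np.uint8)*255
for c in cv2.findContours(m,0,2)[0]:
    if cv2.contourArea(c)<300:continue
    r=cv2.minAreaRect((ray(C,c[:,0],.118)[:,:2]*1000).astype(np.float32));print(np.round(r[0]),np.round(r[1]),round(r[2],1),cv2.boundingRect(c))
m=((abs(hsv[...,0].astype(int)-112)<12)&(hsv[...,1]>130)).astype(np.uint8)*255
c=max(cv2.findContours(m,0,2)[0],key=cv2.contourArea)
r=cv2.minAreaRect((ray(C,c[:,0],.084)[:,:2]*1000).astype(np.float32));print("tray",np.round(r[0]),np.round(r[1]),round(r[2],1))
o=get_obs();print(o["tcp_pos"].round(4),R.from_rotvec(o["orientation"]).as_matrix().round(3).tolist(),o["clock"],o["contact_force"])
E
```

```text
[ 256. -104.] [100.  50.] 24.4 (429, 354, 51, 46)
[310. 214.] [ 51. 101.] 47.6 (159, 353, 52, 47)
[ 395. -195.] [43. 43.] 46.4 (502, 264, 40, 34)
[479.  21.] [840. 454.] 80.5 (0, 0, 640, 400)
tray [546.  17.] [155. 155.] 79.0
[0.5447 0.0117 0.34  ] [[0.986, -0.164, -0.001], [-0.164, -0.986, -0.001], [-0.001, 0.001, -1.0]] 1.9 [0.34269093 0.56622508 0.1906502 ]
```

View pics/w1.png

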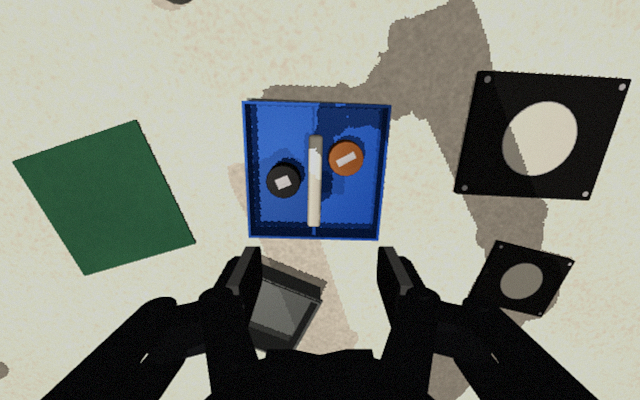

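The wrist view shows the tray's handle from (316,136) to (314,226), the black puck at (284,181), the amber puck at (346,159), the mat on the left and the plate at upper right.

```bash
python3 - <<'E'
from h import *
C,im=load("w1.png")
def quad(n,p,z):
    X=ray(C,p,z)[:,:2]*1000; r=cv2.minAreaRect(X.astype(np.float32)); print(n,X.mean(0).round(),X.round().tolist(),r[1],r[2])
quad("mat",[(137,120),(195,242),(85,274),(13,161)],.003)
quad("plate",[(478,71),(630,81),(586,199),(456,192)],.012)
h=ray(C,[(315.5,136),(314,226)],.118)*1000;print(h.round(),h.mean(0),np.degrees(np.arctan2(*(h[0]-h[1])[1::-1])))
d=ray(C,[(540,138)],.012)*1000;print(d)
E
```

```text
mat [534. 321.] [[638.0, 240.0], [454.0, 216.0], [429.0, 401.0], [614.0, 427.0]] (186.52828979492188, 188.62159729003906) 7.437862396240234
plate [ 528. -276.] [[625.0, -200.0], [583.0, -386.0], [433.0, -349.0], [473.0, -169.0]] (191.19625854492188, 155.4882049560547) 77.18013000488281
[[592.   8. 118.]
 [499.  25. 118.]] [545.52169272  16.22098703 118.        ] -10.561345634525866
[[ 529.63553613 -280.105583     12.        ]]
```

>>> jog_arm --plan '[[[0.13, 0.48, -3.5], -0.022], [[0, 0, -4.5], 0], [[0, 0, -4.5], 0], [[0, 0, -3], 0], [[0, 0, -1.8], 0], [[0, 0, 0], 0], [[0, 0, 0], 0]]'

```text
clock: 2.6
tcp_pos: [0.5465, 0.0172, 0.1678]
orientation: [3.128, -0.292, 0.0]
contact_force: [0.1, 0.1, 0.8]
grip_width: 0.0601
```

>>> jog_arm --plan '[[[0, 0, 0], 0], [[0, 0, 0], 0], [[0, 0, 0], 0], [[0, 0, 0], 0], [[0, 0, 0], 0], [[0, 0, 0], 0], [[0, 0, 0], 0], [[0, 0, 0.3], 0], [[0, 0, 0.7], 0], [[0, 0, 1], 0]]' --hand 0 --grip_force 60

```text
clock: 3.6
tcp_pos: [0.5457, 0.0184, 0.1873]
orientation: [3.128, -0.288, -0.003]
contact_force: [-0.2, 0.1, -4.2]
grip_width: 0.0124
```

>>> jog_arm --plan '[[[0, 0, 1], 0], [[0, 0, 1.5], 0], [[0, 0.5, 1], 0], [[0, 1.5, 0.5], 0.03], [[-0.1, 2.5, 0], 0.04], [[-0.1, 3.2, 0], 0.04], [[-0.2, 3.5, 0], 0.04], [[-0.2, 3.5, 0], 0.04], [[-0.2, 3.5, 0], 0.04], [[-0.2, 3.5, 0], 0.04], [[-0.1, 3, 0], 0.03], [[-0.1, 2.3, 0], 0.02]]'

```text
clock: 4.8
tcp_pos: [0.5329, 0.2924, 0.2273]
orientation: [-3.132, -0.222, 0.001]
contact_force: [0.1, -0.1, -3.6]
grip_width: 0.0127
```

>>> jog_arm --plan '[[[0, 1.7, 0], 0], [[0, 1, 0], 0], [[0, 0.5, 0], 0], [[0, 0, 0], 0], [[0, 0, -1], 0], [[0, 0, -2], 0], [[0, 0, -2.2], 0], [[0, 0, -2], 0], [[0, 0, -1.5], 0], [[0, 0, 0], 0], [[0, 0, 0], 0]]'

```text
clock: 5.9
tcp_pos: [0.5347, 0.3199, 0.1403]
orientation: [3.134, 0.212, -0.0]
contact_force: [-0.6, 0.6, -3.3]
grip_width: 0.0125
```

```bash
python3 - <<'E'
from h import *
C,im=snap("side","b2.png");cv2.imwrite("pics/b2c.png",cv2.resize(im[150:390,100:420],None,fx=1.8,fy=1.8))
o=get_obs();print(o["tcp_pos"].round(4),o["orientation"],o["contact_force"])
C,im=snap("scene","a2.png");
E
```

```text
[0.535  0.3204 0.141 ] [-3.13383349e+00 -2.12487663e-01 -1.74985065e-03] [ 0.68452638 -0.47124855 -3.05667661]
```

View pics/b2c.png

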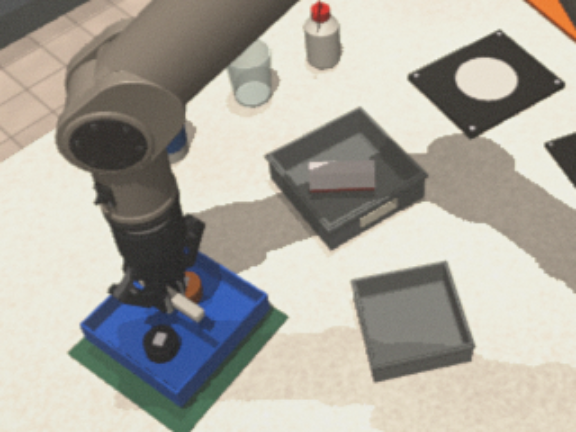

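The crop shows the blue tray hanging over the mat with both pucks in it. The bar lies in the open tub at (290,248) full frame, with a red edge towards the robot side.

>>> jog_arm --plan '[[[0, 0, -0.8], 0], [[0, 0, -0.4], 0], [[0, 0, -0.2], 0], [[0, 0, -0.1], 0], [[0, 0, -0.1], 0], [[0, 0, 0], 0]]'

```text
clock: 6.6
tcp_pos: [0.5343, 0.3204, 0.1275]
orientation: [3.133, 0.213, 0.001]
contact_force: [-8.5, -6.4, 23.6]
grip_width: 0.0129
```

>>> jog_arm --plan '[[[0, 0, 0.1], 0], [[0, 0, 0], 0], [[0, 0, 0], 0], [[0, 0, 1], 0], [[0, 0, 3], 0], [[0, 0, 4.5], 0], [[0, 0, 4.5], 0], [[0, -2, 4], 0], [[0.1, -4, 1], 0], [[0.1, -4.5, 0], 0], [[0.2, -4.5, 0], 0], [[0.2, -4.5, 0], 0]]' --hand 4

```text
clock: 7.8
tcp_pos: [0.5403, 0.1237, 0.3061]
orientation: [-3.134, -0.214, -0.002]
contact_force: [0.5, -0.0, 0.1]
grip_width: 0.0397
```

>>> jog_arm --plan '[[[0.2, -4.5, 0], 0], [[0.1, -4, 0], 0], [[0.1, -2.5, 0], 0], [[0, 0, 0], 0], [[0, 0, 0], 0], [[0, 0, 0], 0]]' --hand 8.5

```text
clock: 8.4
tcp_pos: [0.5444, 0.0168, 0.3056]
orientation: [-3.133, -0.216, -0.001]
contact_force: [-0.1, -0.6, -0.7]
grip_width: 0.0852
```

```bash
python3 - <<'E'
from h import *
o=get_obs();print(o["tcp_pos"].round(4),o["orientation"],o["contact_force"])
C,im=snap("wrist","w2.png")
cv2.imwrite("pics/w2c.png",cv2.resize(im[60:340,150:500],None,fx=2,fy=2))
E
```

```text
[0.5444 0.0168 0.3056] [-3.13338194e+00 -2.16240423e-01 -6.70455067e-04] [-0.14112916 -0.60534875 -0.7324121 ]
```

View pics/w2c.png

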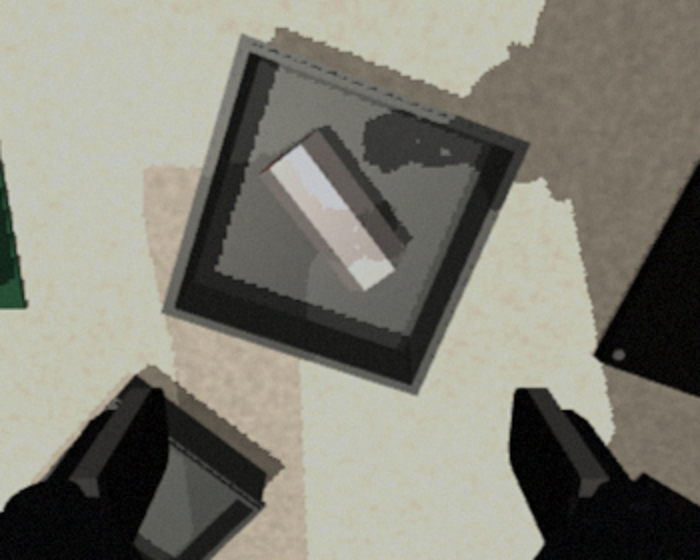

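The crop shows the bar's bright top flat with corners at about (272,175), (300,146), (396,270) and (363,291). A hint of red shows at the lower-left of its upper end. I'll compute the pose and compare how red the two sides are.

```bash
python3 - <<'E'
from h import *
C,im=load("w2.png")
p=np.array([(272,175),(300,146),(396,270),(363,291)])/2+[150,60]
X=ray(C,p,.042)*1000;print(X.round(1).tolist(),X.mean(0).round(1))
for i,j in((3,0),(2,1)):d=X[j]-X[i];print(np.degrees(np.arctan2(d[1],d[0])),np.linalg.norm(d))
C,im2=load("b2.png")
print(get_obs()["joints"].round(2))
A=cv2.resize(im[110:215,275:365],None,fx=4,fy=4,interpolation=2);B=cv2.resize(im2[230:270,255:325],None,fx=6,fy=6,interpolation=2)
B=cv2.convertScaleAbs(B,alpha=1.5)
h=max(A.shape[0],B.shape[0]);pd=lambda i:cv2.copyMakeBorder(i,0,h-i.shape[0],0,0,0);cv2.imwrite("pics/z.png",np.hstack([pd(A),pd(B)]))
c=X.mean(0)[:2];u=np.array([np.cos(np.radians(46)),np.sin(np.radians(46))]);
print(proj(C,[[*( (c/1000)+.045*s*u),.042] for s in(1,-1)]))
E
```

```text
[[569.3, 57.7, 42.0], [587.1, 44.1, 42.0], [524.2, -19.9, 42.0], [508.7, -2.7, 42.0]] [547.3  19.8  42. ]
44.87902927685162 85.56890005436047
45.44729171557735 89.77947445120434
[ 0.1   0.28 -0.3   1.85  0.09  1.02 -1.67]
[[271.31886568 244.38528255]
 [307.66759961 242.44610452]]
```

View pics/z.png

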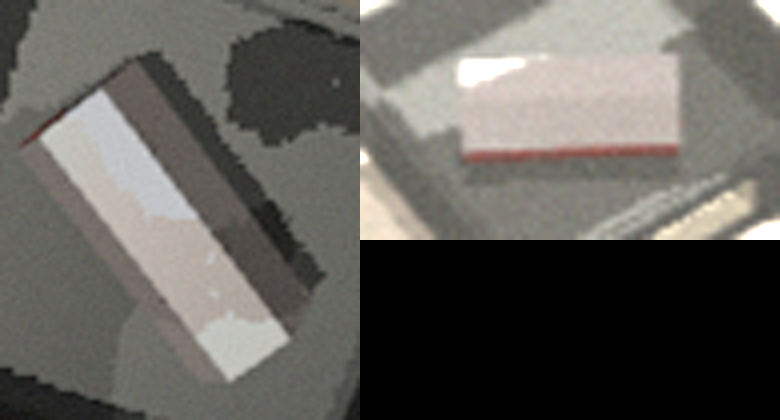

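>>> jog_arm --plan '[[[0.36, 0.27, -1.5], 0.132], [[0, 0, -2.5], 0.132], [[0, 0, -2.5], 0.132], [[0, 0, -2.5], 0.132], [[0, 0, -2.5], 0.13], [[0, 0, -3], 0], [[0, 0, -3], 0], [[0, 0, -2], 0], [[0, 0, 0], 0], [[0, 0, 0], 0]]' --hand 6.5

```text
clock: 9.45
tcp_pos: [0.5482, 0.0191, 0.1106]
orientation: [-2.896, -1.216, 0.0]
contact_force: [-0.1, -0.0, -0.0]
grip_width: 0.0645
```

```bash
python3 - <<'E'
from h import *
o=get_obs();print(o["tcp_pos"].round(4),2*np.degrees(np.arctan2(o["orientation"][1],o["orientation"][0])),o["contact_force"],o["joints"].round(2))
E
```

```text
[0.5482 0.0191 0.1106] -314.4281943732127 [-0.136712   -0.01218707 -0.03175063] [ 0.13  0.56 -0.35  1.98  0.3   0.65 -1.19]
```

Heading is 45.6°, as intended. Descend and grip.

>>> jog_arm --plan '[[[0, 0, -1.5], 0], [[0, 0, -1], 0], [[0, 0, -0.5], 0], [[0, 0, 0], 0]]'

```text
clock: 9.85
tcp_pos: [0.5475, 0.018, 0.0796]
orientation: [-2.897, -1.214, 0.002]
contact_force: [-0.7, -0.5, 0.5]
grip_width: 0.065
```

>>> jog_arm --plan '[[[0, 0, 0], 0], [[0, 0, 0], 0], [[0, 0, 0], 0], [[0, 0, 0], 0], [[0, 0, 0], 0], [[0, 0, 0.2], 0], [[0, 0, 0.3], 0], [[0, 0, 0.5], 0], [[0, 0, 0], 0]]' --hand 0 --grip_force 50

```text
clock: 10.75
tcp_pos: [0.5484, 0.018, 0.0909]
orientation: [2.897, 1.214, 0.002]
contact_force: [-0.3, -0.6, -3.7]
grip_width: 0.0415
```

>>> jog_arm --plan '[[[0, 0, 2], 0], [[0, 0, 2.5], 0], [[0, 0, 2], 0], [[-0.2, -1, 0.5], 0], [[-0.5, -2.5, 0], 0], [[-0.7, -4, 0], 0], [[-0.8, -4, 0], 0], [[-0.8, -4, 0], 0], [[-0.8, -4, 0], 0], [[-0.6, -3.5, 0], 0], [[-0.4, -2.5, 0], 0], [[-0.2, -1.1, 0], 0]]'

```text
clock: 11.95
tcp_pos: [0.496, -0.2519, 0.1593]
orientation: [2.9, 1.207, -0.003]
contact_force: [0.2, 0.4, -3.1]
grip_width: 0.0414
```

>>> jog_arm --plan '[[[0, 0, 0], 0], [[0, 0, -1.5], 0], [[0, 0, -2.5], 0], [[0, 0, -1.8], 0], [[0, 0, 0], 0], [[0, 0, 0], 0]]'

```text
clock: 12.55
tcp_pos: [0.4983, -0.2462, 0.1018]
orientation: [-2.894, -1.218, 0.001]
contact_force: [0.0, -1.5, -2.3]
grip_width: 0.0415
```

```bash
python3 - <<'E'
from h import *
o=get_obs();print(o["tcp_pos"].round(4),2*np.degrees(np.arctan2(o["orientation"][1],o["orientation"][0])),o["contact_force"],o["joints"].round(2))
C,im=snap("side","b3.png");C,im2=snap("scene","a3.png")
cv2.imwrite("pics/z3.png",np.vstack([cv2.resize(im[110:250,260:460],None,fx=2.5,fy=2.2),cv2.resize(im2[160:300,190:390],None,fx=2.5,fy=2)]))
E
```

```text
[ 0.4983 -0.2462  0.1018] -314.368762162214 [ 0.03436733 -1.47380914 -2.33215318] [ 0.59  0.58 -0.31  1.97  0.28  0.64 -0.67]
```

View pics/z3.png

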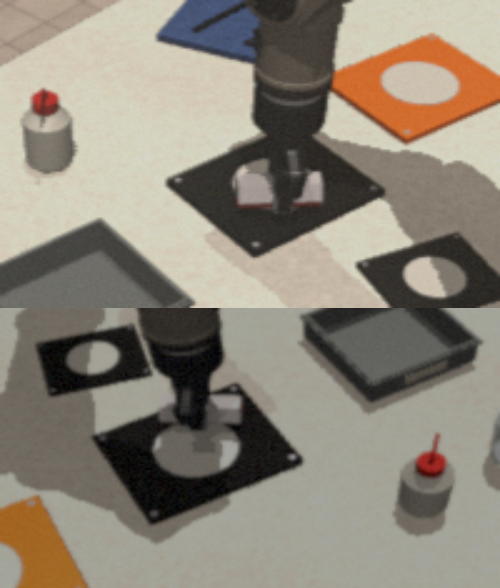

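The bar hangs level over the near-left of the plate with the red edge still on the robot side. Lower, release and check that it settles.

>>> jog_arm --plan '[[[0, -0.2, -0.7], 0], [[0, 0, -0.4], 0], [[0, 0, -0.2], 0], [[0, 0, -0.1], 0], [[0, 0, -0.1], 0], [[0, 0, 0], 0]]'

```text
clock: 13.25
tcp_pos: [0.4978, -0.2501, 0.0889]
orientation: [2.897, 1.214, -0.001]
contact_force: [-6.5, 1.8, 16.0]
grip_width: 0.0414
```

>>> jog_arm --plan '[[[0, 0, 0.15], 0], [[0, 0, 0], 0], [[0, 0, 0], 0], [[0, 0, 0], 0], [[0, 0, -0.4], 0], [[0, 0, -0.3], 0], [[0, 0, 0], 0], [[0, 0, 0], 0]]' --hand 7.5

```text
clock: 14.05
tcp_pos: [0.4979, -0.2499, 0.0815]
orientation: [-2.897, -1.214, 0.0]
contact_force: [-0.5, -0.6, -0.8]
grip_width: 0.0747
```

```bash
cat > bar.py <<'E'
from h import *
import sys
t=sys.argv[1]
o=get_obs();print(o["tcp_pos"].round(4),2*np.degrees(np.arctan2(o["orientation"][1],o["orientation"][0]))%360,o["contact_force"].round(1),o["grip_width"])
C,w=snap("wrist",f"w{t}.png");C,im=snap("side",f"b{t}.png");C,im2=snap("scene",f"a{t}.png")
cv2.imwrite(f"pics/z{t}.png",np.hstack([np.vstack([cv2.resize(im[130:250,300:440],(350,300)),cv2.resize(im2[180:280,210:350],(350,300))]),cv2.copyMakeBorder(cv2.resize(w,(440,275)),0,325,0,0,0)]))
E
python3 bar.py 4
```

```text
[ 0.4979 -0.2499  0.0815] 45.48288889601196 [-0.5 -0.6 -0.8] 0.07466648592615562
```

View pics/z4.png

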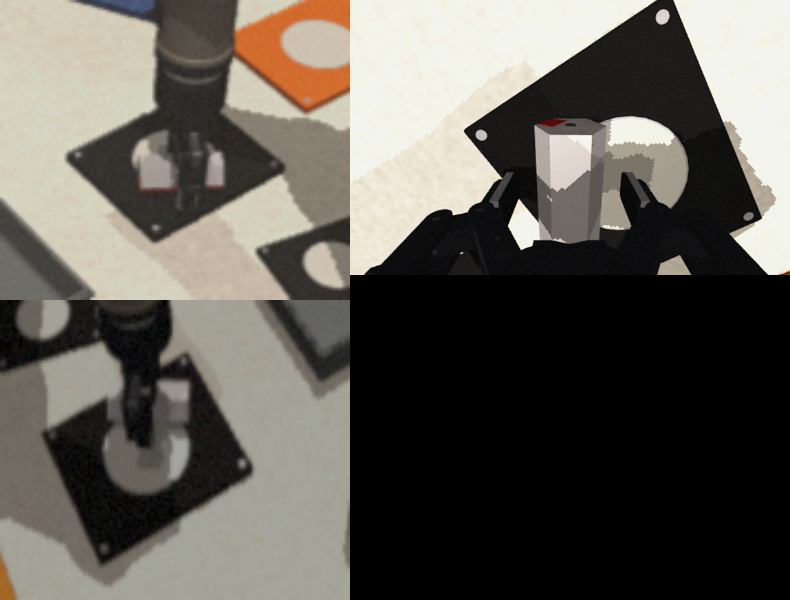

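The bar lies flat between the fingers, with the red patch at the low left of its end (wrist view). First roll: bring the trailing pad to the corner, then follow the corner's arc.

>>> jog_arm --plan '[[[0.5, -0.49, 0], 0], [[0.5, -0.49, 0], 0], [[0.11, -0.105, 0], 0], [[0.07, -0.07, 0], 0], [[0, 0, 0], 0]]'

```text
clock: 14.7
tcp_pos: [0.5097, -0.2615, 0.0817]
orientation: [-2.897, -1.214, 0.0]
contact_force: [-1.0, 0.5, 0.9]
grip_width: 0.0748
```

>>> jog_arm --plan '[[[0.14, -0.135, 0.29], 0], [[0.14, -0.135, 0.27], 0], [[0.157, -0.154, 0.25], 0], [[0.178, -0.175, 0.23], 0], [[0.19, -0.19, 0.2], 0], [[0.2, -0.196, 0.17], 0], [[0.2, -0.2, 0], 0], [[0.2, -0.2, 0], 0], [[0, 0, 0], 0], [[0, 0, 0], 0]]'

```text
clock: 15.7
tcp_pos: [0.5238, -0.2754, 0.0957]
orientation: [-2.897, -1.214, 0.0]
contact_force: [-0.3, -0.2, 0.2]
grip_width: 0.0748
```

```bash
python3 bar.py 5
```

```text
[ 0.5238 -0.2754  0.0957] 45.478502295500505 [-0.3 -0.2  0.2] 0.0747742961712137
```

View pics/z5.png

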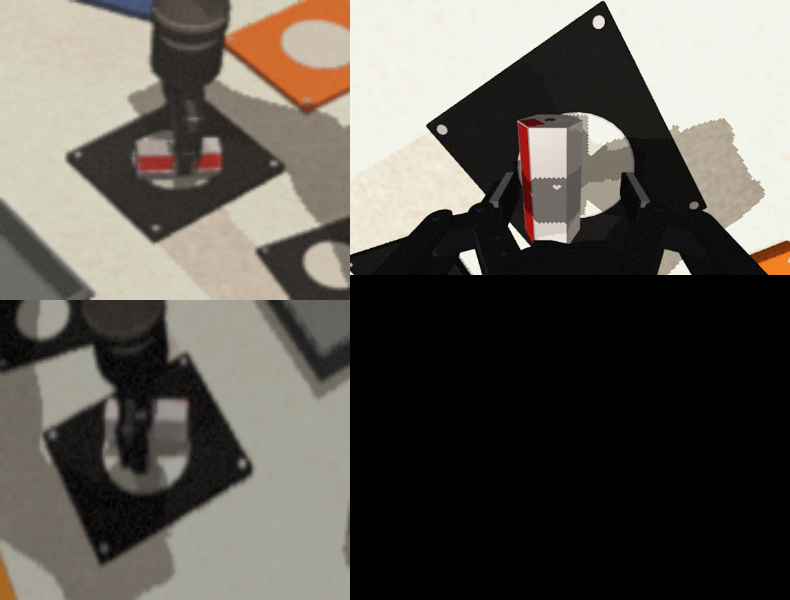

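Rolled one flat: red is now on the upper left flank (wrist view (525,180)) and the bar sits about 22 mm further on, as expected. Second roll the same way.

>>> jog_arm --plan '[[[-0.36, 0.35, 0], 0], [[0, 0, -0.8], 0], [[0, 0, -0.62], 0], [[0.25, -0.25, 0], 0], [[0.15, -0.15, 0], 0], [[0.1, -0.1, 0], 0], [[0, 0, 0], 0]]'

```text
clock: 16.55
tcp_pos: [0.5254, -0.277, 0.0817]
orientation: [-2.897, -1.214, 0.0]
contact_force: [-0.4, 0.0, -0.6]
grip_width: 0.0748
```

>>> jog_arm --plan '[[[0.14, -0.135, 0.29], 0], [[0.14, -0.135, 0.27], 0], [[0.157, -0.154, 0.25], 0], [[0.178, -0.175, 0.23], 0], [[0.19, -0.19, 0.2], 0], [[0.2, -0.196, 0.17], 0], [[0.2, -0.2, 0], 0], [[0.2, -0.2, 0], 0], [[0, 0, 0], 0], [[0, 0, 0], 0]]'

```text
clock: 17.55
tcp_pos: [0.5393, -0.2907, 0.0956]
orientation: [-2.897, -1.214, 0.0]
contact_force: [-0.7, 0.1, 0.6]
grip_width: 0.075
```

```bash
python3 bar.py 6
```

```text
[ 0.5393 -0.2907  0.0956] 45.47610935432988 [-0.7  0.1  0.6] 0.07501449508612455
```

View pics/z6.png

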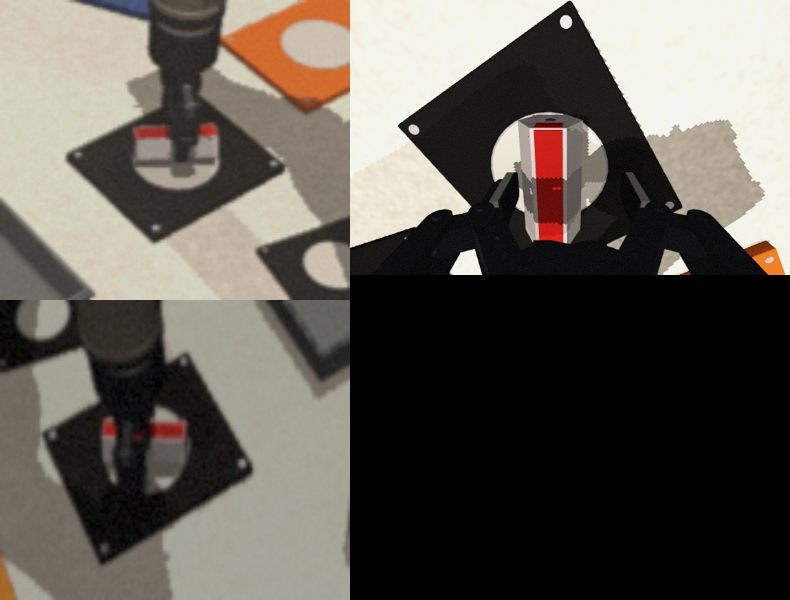

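Red is on top with the bar over the disc. Raise clear and measure the position.

>>> jog_arm --plan '[[[-0.3, 0.3, 0], 0], [[0, 0, 2], 0], [[0, 0, 4], 0], [[0, 0, 4.5], 0], [[0, 0, 4.5], 0], [[0, 0, 4.5], 0], [[0, 0, 2], 0], [[0, 0, 0], 0], [[0, 0, 0], 0]]'

```text
clock: 18.6
tcp_pos: [0.5359, -0.2875, 0.3106]
orientation: [2.897, 1.214, -0.0]
contact_force: [0.8, 0.3, -0.4]
grip_width: 0.0749
```

```bash
cat > red.py <<'E'
from h import *
import sys
def red(n,f,roi=None):
    C,im=snap(n,f);h=cv2.cvtColor(im,cv2.COLOR_BGR2HSV)
    m=(((h[...,0]<6)|(h[...,0]>174))&(h[...,1]>140)&(h[...,2]>60)).astype(np.uint8)*255
    for c in cv2.findContours(m,0,2)[0]:
        if cv2.contourArea(c)<30:continue
        r=cv2.minAreaRect((ray(C,c[:,0],.05)[:,:2]*1000).astype(np.float32))
        if max(r[1])>60:print(n,"red",np.round(r[0],1),np.round(r[1],1),round(r[2],1))
    m=((h[...,1]<80)&(h[...,2]>110)).astype(np.uint8)*255
    return C,im
C,im=red("wrist",f"w{sys.argv[1]}.png");red("side",f"b{sys.argv[1]}.png");red("scene",f"a{sys.argv[1]}.png")
d=proj(C,[[.5296,-.2795,.012],[.529,-.281,.05]]);print(d)
E
python3 red.py 7
```

```text
wrist red [ 530.7 -279.9] [86.8 15.7] 45.4
side red [ 532.4 -284.1] [84.7 16.3] 45.9
scene red [ 532.4 -280.9] [85.5 13.1] 46.5
[[310.96698093 166.43201996]
 [310.70172285 174.70981382]]
```

View pics/w7.png

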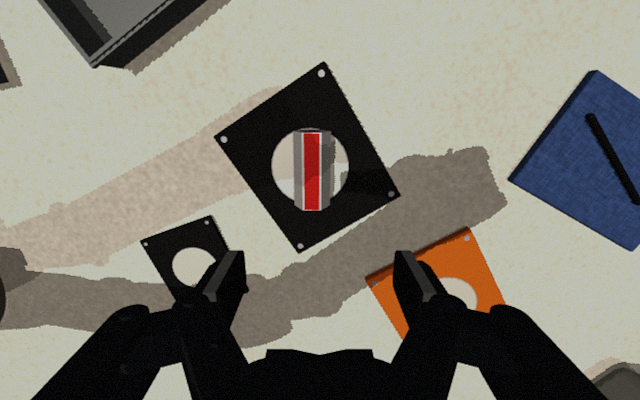

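The bar with its red stripe is centred on the disc at (310,168), within about 1 mm in the wrist view and a few mm in the others. Now go to the blue tray on the mat.

>>> jog_arm --plan '[[[0, 3, 0], -0.047], [[0, 4.4, 0], -0.047], [[0, 4.4, 0], -0.047], [[0, 4.4, 0], -0.047], [[0, 4.4, 0], -0.047], [[0, 4.4, 0], -0.047], [[0, 4.4, 0], -0.047], [[0, 4.4, 0], -0.047], [[0, 4.4, 0], -0.047], [[0, 4.4, 0], -0.047], [[0, 4.4, 0], -0.047], [[0, 4.4, 0], -0.047]]' --hand 6

```text
clock: 19.95
tcp_pos: [0.5356, 0.2277, 0.3094]
orientation: [3.121, 0.357, -0.003]
contact_force: [0.8, -0.1, -0.4]
grip_width: 0.0601
```

>>> jog_arm --plan '[[[0, 4.4, 0], -0.047], [[0, 3.5, 0], -0.049], [[0, 1.5, 0], 0], [[0, 0, 0], 0], [[0, 0, 0], 0], [[0, 0, 0], 0]]'

```text
clock: 20.55
tcp_pos: [0.5371, 0.3176, 0.3103]
orientation: [3.133, 0.206, -0.001]
contact_force: [-0.3, -0.1, 1.0]
grip_width: 0.0601
```

```bash
python3 - <<'E'
from h import *
C,im=snap("wrist","w8.png");hsv=cv2.cvtColor(im,cv2.COLOR_BGR2HSV)
m=((abs(hsv[...,0].astype(int)-112)<12)&(hsv[...,1]>130)).astype(np.uint8)*255
c=max(cv2.findContours(m,0,2)[0],key=cv2.contourArea)
r=cv2.minAreaRect((ray(C,c[:,0],.043)[:,:2]*1000).astype(np.float32));print("tray",np.round(r[0],1),np.round(r[1]),round(r[2],1))
m2=np.zeros_like(m);cv2.drawContours(m2,[c],-1,255,-1)
m=((hsv[...,1]<70)&(hsv[...,2]>120)).astype(np.uint8)*255&m2
for c in cv2.findContours(m,0,2)[0]:
    if cv2.contourArea(c)<100:continue
    r=cv2.minAreaRect((ray(C,c[:,0],.077)[:,:2]*1000).astype(np.float32));print(np.round(r[0]),np.round(r[1]),round(r[2],1))
o=get_obs();print(o["tcp_pos"].round(4),2*np.degrees(np.arctan2(o["orientation"][1],o["orientation"][0]))%360)
# tub pose from the earlier wrist picture, rim at z=.052, outer lip
C,im=load("w2.png")
h=ray(C,np.array([(241,35),(529,145),(417,394),(163,311)])/2+[150,60],.052)[:,:2]*1000
print(h.round(),h.mean(0),cv2.minAreaRect(h.astype(np.float32)))
E
```

```text
tray [533.5 320.1] [156. 157.] 7.7
[529. 352.] [10. 13.] 32.0
[563. 293.] [ 7. 19.] 37.0
[533. 321.] [92. 12.] 7.6
[0.5371 0.3178 0.3106] 7.499693015756052
[[639.  80.]
 [605. -77.]
 [451. -44.]
 [484. 111.]] [544.75566096  17.43110699] ((544.8038330078125, 17.627777099609375), (159.98709106445312, 157.85919189453125), 78.02376556396484)
```

View pics/w8.png

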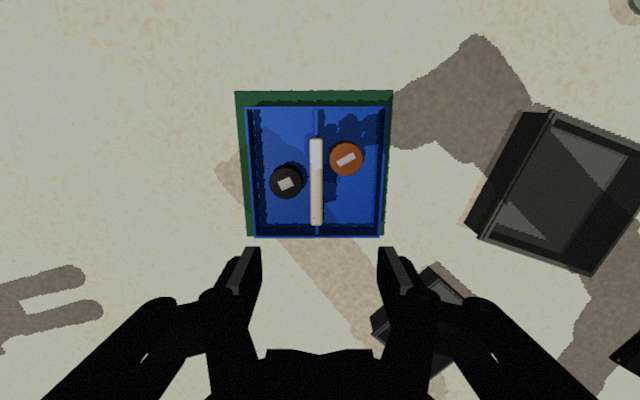

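Both pucks are still in the tray and the tray lies square on the mat (handle (317,139)–(317,225)). That was my twelfth picture, so I'll check the rest by numbers. Grip the handle.

>>> jog_arm --plan '[[[-0.36, 0.27, -3.5], 0], [[0, 0, -4.5], 0], [[0, 0, -4.5], 0], [[0, 0, -3], 0], [[0, 0, -2.4], 0], [[0, 0, -0.4], 0], [[0, 0, 0], 0], [[0, 0, 0], 0]]'

```text
clock: 21.4
tcp_pos: [0.5337, 0.323, 0.1294]
orientation: [-3.134, -0.208, -0.003]
contact_force: [0.0, 0.1, 0.7]
grip_width: 0.06
```

>>> jog_arm --plan '[[[0, 0, 0], 0], [[0, 0, 0], 0], [[0, 0, 0], 0], [[0, 0, 0], 0], [[0, 0, 0], 0], [[0, 0, 0], 0], [[0, 0, 0], 0], [[0, 0, 0.3], 0], [[0, 0, 0.7], 0], [[0, 0, 1], 0], [[0, 0, 0], 0]]' --hand 0 --grip_force 60

```text
clock: 22.5
tcp_pos: [0.5333, 0.3237, 0.1495]
orientation: [-3.133, -0.21, -0.003]
contact_force: [1.3, 0.2, -3.4]
grip_width: 0.013
```

>>> jog_arm --plan '[[[0, 0, 1], 0], [[0, 0, 2], 0], [[0, 0, 2.2], 0], [[0, -0.5, 1.3], 0], [[0, -1.5, 0.5], -0.034], [[0.1, -2.5, 0], -0.04], [[0.1, -3.2, 0], -0.04], [[0.2, -3.5, 0], -0.04], [[0.2, -3.5, 0], -0.04], [[0.2, -3.5, 0], -0.04], [[0.2, -3.5, 0], -0.04], [[0.1, -3, 0], -0.04]]'

```text
clock: 23.7
tcp_pos: [0.5428, 0.072, 0.2171]
orientation: [3.126, -0.291, -0.002]
contact_force: [1.0, 0.4, -2.8]
grip_width: 0.013
```

>>> jog_arm --plan '[[[0.1, -2.5, 0], -0.02], [[0, -1.7, 0], 0], [[0, -1.1, 0], 0], [[0, -0.5, 0], 0], [[0, 0, 0], 0], [[0, 0, 0], 0], [[0, 0, 0], 0]]'

```text
clock: 24.4
tcp_pos: [0.5447, 0.0192, 0.2178]
orientation: [-3.126, 0.311, -0.0]
contact_force: [0.1, -1.1, -3.7]
grip_width: 0.0128
```

```bash
python3 - <<'E'
from h import *
o=get_obs();t=o["tcp_pos"];print(t.round(4),2*np.degrees(np.arctan2(o["orientation"][1],o["orientation"][0]))%360,o["contact_force"])
zt=t[2]-.1265+.04
for n,z in(("scene",zt),("side",zt),("wrist",zt)):
    C,im=snap(n,n+"9.png");hsv=cv2.cvtColor(im,cv2.COLOR_BGR2HSV)
    m=((abs(hsv[...,0].astype(int)-112)<12)&(hsv[...,1]>130)).astype(np.uint8)*255
    for c in cv2.findContours(m,0,2)[0]:
        if cv2.contourArea(c)<800:continue
        r=cv2.minAreaRect((ray(C,c[:,0],z)[:,:2]*1000).astype(np.float32));print(n,"tray",np.round(r[0],1),np.round(r[1]),round(r[2],1))
E
```

```text
[0.5447 0.0192 0.2178] 348.6245869532896 [ 0.14481105 -1.05707922 -3.66685937]
scene tray [552.7   9.3] [169. 177.] 78.5
side tray [534.  23.] [164. 174.] 77.6
wrist tray [561.1  15.9] [156. 121.] 78.6
```

>>> jog_arm --plan '[[[0.06, -0.18, -0.8], 0], [[0, 0, -1.5], 0], [[0, 0, -1.0], 0], [[0, 0, -0.5], 0], [[0, 0, -0.3], 0], [[0, 0, -0.2], 0], [[0, 0, 0], 0]]'

```text
clock: 25.25
tcp_pos: [0.5454, 0.0162, 0.1749]
orientation: [-3.126, 0.314, -0.0]
contact_force: [-0.3, -0.3, -3.2]
grip_width: 0.0129
```

>>> jog_arm --plan '[[[0, 0, -0.2], 0], [[0, 0, -0.1], 0], [[0, 0, -0.1], 0], [[0, 0, -0.05], 0], [[0, 0, 0], 0]]'

```text
clock: 25.75
tcp_pos: [0.5453, 0.0162, 0.1703]
orientation: [3.126, -0.314, -0.0]
contact_force: [-0.2, 0.1, -3.5]
grip_width: 0.0127
```

>>> jog_arm --plan '[[[0, 0, -0.1], 0], [[0, 0, -0.1], 0], [[0, 0, -0.1], 0], [[0, 0, 0], 0]]'

```text
clock: 26.15
tcp_pos: [0.5455, 0.0163, 0.1697]
orientation: [3.125, -0.314, 0.001]
contact_force: [-9.3, -1.0, 19.9]
grip_width: 0.0128
```

Contact came at the expected seated height. Release, rise and check.

>>> jog_arm --plan '[[[0, 0, 0.15], 0], [[0, 0, 0], 0], [[0, 0, 0], 0], [[0, 0, 0], 0], [[0, 0, 1], 0], [[0, 0, 3], 0], [[0, 0, 4.5], 0], [[0, 0, 4.5], 0], [[0, 0, 4], 0], [[0, 0, 0], 0], [[0, 0, 0], 0]]' --hand 4.5

```text
clock: 27.25
tcp_pos: [0.5456, 0.0162, 0.3402]
orientation: [-3.126, 0.314, -0.004]
contact_force: [0.1, 0.7, 0.4]
grip_width: 0.0447
```

```bash
python3 red.py 10; python3 - <<'E'
from h import *
o=get_obs();t=o["tcp_pos"];print(t.round(4),o["contact_force"],o["clock"])
C,im=load("w10.png");hsv=cv2.cvtColor(im,cv2.COLOR_BGR2HSV)
blue=((abs(hsv[...,0].astype(int)-112)<12)&(hsv[...,1]>130)).astype(np.uint8)*255
c=max(cv2.findContours(blue,0,2)[0],key=cv2.contourArea)
r=cv2.minAreaRect((ray(C,c[:,0],.084)[:,:2]*1000).astype(np.float32));print("tray",np.round(r[0],1),np.round(r[1],1),round(r[2],1))
# rim corner distances at assumed seated height -> flatness check
q=cv2.approxPolyDP(cv2.convexHull(c),12,True)[:,0];X=ray(C,q,.084)[:,:2]*1000;print(q.tolist(),X.round().tolist(),np.linalg.norm(X-np.roll(X,-1,0),axis=1).round(1))
m2=np.zeros_like(blue);cv2.drawContours(m2,[c],-1,255,-1)
for n,k in(("handle",(hsv[...,1]<70)&(hsv[...,2]>120)),("amber",(abs(hsv[...,0].astype(int)-12)<8)&(hsv[...,1]>110)),("dark",(hsv[...,2]<60)&(hsv[...,1]<90))):
    for d in cv2.findContours(k.astype(np.uint8)*255&m2,0,2)[0]:
        if cv2.contourArea(d)>150:
            z=.118 if n=="handle" else .077;r=cv2.minAreaRect((ray(C,d[:,0],z)[:,:2]*1000).astype(np.float32));print(n,np.round(r[0]),np.round(r[1]),round(r[2],1))
# bottles and glass: frame change first vs last
for f,g,b in(("a.png","a10.png",[(425,165,450,212),(385,205,415,245),(348,222,375,268)]),("b.png","b10.png",[(175,188,207,245),(222,168,254,212),(266,148,292,192)])):
    x,y=cv2.imread("pics/"+f),cv2.imread("pics/"+g)
    for u0,v0,u1,v1 in b:
        T=x[v0:v1,u0:u1];s=cv2.matchTemplate(y[v0-8:v1+8,u0-8:u1+8],T,5);print(g,cv2.minMaxLoc(s)[1::2])
# side flatness: blue lower outline vs expected seated tray underside corners
E
```

```text
wrist red [ 530.5 -280.5] [89.2 16.6] 45.2
side red [ 533.  -283.4] [86.5 16.3] 45.9
scene red [ 533.3 -280. ] [87.9 13.1] 46.5
[[543.76646897 130.75636725]
 [568.01186597 133.94240941]]
[0.5446 0.016  0.3375] [-0.01200596  0.58919506  0.14954163] 27.4
tray [545.3  16.3] [154.8 154.5] 78.5
[[393, 104], [383, 239], [255, 239], [245, 105]] [[606.0, -74.0], [454.0, -43.0], [485.0, 107.0], [635.0, 77.0]] [154.4 153.5 153.5 154.2]
handle [545.  17.] [13. 93.] 78.5
amber [558. -20.] [40. 38.] 34.9
dark [544.  54.] [38. 40.] 57.5
a10.png (0.9979386925697327, (8, 8))
a10.png (0.9947525858879089, (8, 8))
a10.png (0.9514058232307434, (8, 8))
b10.png (0.9984633922576904, (8, 8))
b10.png (0.9958264231681824, (8, 8))
b10.png (0.4666464626789093, (8, 8))
```

```bash
python3 -c "
from bench import *
print(hand_in())"
```

```text
the job is handed in; nothing more can be done
None
```

The job is done and handed in at about 27 s of the 72 s allowed. No verdict was reported.

1. **Blue tray off:** I set it on the green mat with both specimens in it.
2. **Bar to the plate:** I laid it flat on the stage plate at the heading it had in the grey tray. The red flat was on the robot's side.
3. **Rolling:** I rolled it two flats with one finger, and it settled on each.
4. **Tray back:** I put the blue tray back on the grey one; it touched down at the expected seated height.

**Last checks, with the arm clear:**
- **Bar:** The red flat is on top. The bar's middle measures (530–533, −280 to −283) mm against the disc centre at about (530, −280) mm. The three cameras agree to within 3–4 mm.
- **Blue tray:** Its centre is at (545, 16) mm against the grey tray's (545, 17.5) mm. All four rim sides measure 153.5–154.4 mm at the seated height, so it looks level. Both specimens are in their compartments. These come from measurements only, because I had used all 12 picture views.
- **Bottles and beaker:** They match the first pictures with no shift. The one exception is the wash bottle in the side view, where the match was poor (0.47), probably because the arm was in front of it. The scene view shows it unmoved (0.95).

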